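# Refit the upper burr carrier of a coffee grinder without crossing its thread

### The job

The coffee grinder has just been cleaned: screw its upper burr carrier back in. Set it level into the grinder's throat with the bar handle in line with the spout, press it lightly down on its springs and turn it anticlockwise until you feel it drop into the thread, then still pressing turn it clockwise until the flange sits fully home on the rim. Never force it forward before it has dropped or press or tighten hard, let go of it, and leave the cup, hopper, brush and scale as they are.

Things in the scene. Friction and masses are not known exactly. Their poses are not given: they have to be found in the camera images.
- grinder: compact cream coffee grinder, hopper off, heavy, does not move; 235 x 130 x 180 mm. Origin on the bench straight below the axis of its round throat; z up; chute and spout stick out along its -x. The throat opens upward in a grey knurled metal ring 110 mm wide, which does not turn.
- mouth (a point): centre of the throat's flat rim, 180 mm above the bench; axes as the grinder's. The mouth is 82 mm wide; from 4 mm below the rim the threads narrow it to 72 mm.
- thread_top (a point): throat's axis at the tops of the thread starts, 4 mm below the rim (axes as the grinder's, they do not show the starts). Right-hand thread, four starts 90 degrees apart, blunt, 2 mm thick, falling 5 mm per quarter turn. Where they lie is unknown: with the bar in line with the spout every lug lies 0.35 to 1.05 rad clockwise of a start and drops 0.45 to 1.2 rad anticlockwise.
- spring_top (a point): throat's axis, 8 mm below the rim, where the three springs first meet the carrier's foot; they push up with 5 N there (more than its weight) and 0.8 N per mm below, about 12 N with the carrier home. Not pressed, it floats 2 mm too high to touch the threads.
- spout (a point): lower end of the dark spout at the grinder's front, 88 mm from the throat's axis, 99 mm above the bench; axes as the grinder's.
- carrier: upper burr carrier, loose, upright on the bench, about 0.35 kg, 52 mm high. Origin at the centre of its foot, z up, bar handle along its x. Skirt 66 mm wide at the foot, 69 mm above 5 mm; knurled brass flange 96 mm wide from 17.2 to 22 mm above the foot. Home, the flange lies on the rim: foot 17.2 mm below point mouth.
- bar_mid (a point): middle of the carrier's steel bridge bar, 44 mm above the foot, axes as the carrier's. The bar is 84 mm long (x), 12 mm thick (y), 16 mm high, 14 mm clear of the flange: pinch it here from above.
- bar_end (a point): middle of one end of the bar, 42 mm along the carrier's x from its axis, 44 mm above the foot; axes as the carrier's.
- lug_level (a point): carrier's axis, 6 mm above the foot, at the undersides of its four lugs (on its x and y axes, 8 mm wide, 2 mm thick, 79 mm over the tips). Pressed on the threads it lies 1 to 3.5 mm below point thread_top, rises to it as the carrier is turned back, falls 5 mm at the drop, and is 7.2 mm below it when home, tight 1.0 to 1.2 rad clockwise of the drop, where the turning torque jumps.
- cup: small glass cup, 58 mm wide, 62 mm high, on the grinder's base below the spout; origin under its centre.
- hopper: clear bean hopper with black rims, standing upside down on the bench, 128 mm wide, 133 mm high; origin under its centre.
- brush: cleaning brush lying on the bench, 170 mm long along its x.
- scale: kitchen scale, 190 x 145 x 36 mm; origin under its centre.
Things that resemble listed ones, but are neither listed nor needed, are in the scene too. What is shaped like the carrier but orange or turquoise is not meant.

How it is judged:
On the way, in this order (a step that is already met when the one before it is completed fails the run):
1. the carrier is in the throat, above the thread, with its bar in line with the spout (within 0.2 rad, either way round) (horizontal distance between carrier and mouth below 0.004 m and z of carrier in the frame of grinder between 0.1662 and 0.1735 m and angle between carrier's own z axis and vertical below 0.06 rad and angle between the x axis of carrier and the x axis of grinder, either way round below 0.2 rad), for 0.1 s.
2. turned anticlockwise off the spout line (by more than 0.15 rad) it has dropped into the thread (foot at least 4.3 mm below the level of the thread starts) (horizontal distance between carrier and mouth below 0.004 m and z of carrier in the frame of grinder below 0.1657 m and angle between carrier's own z axis and vertical below 0.06 rad and ((x of bar_end in the frame of grinder above 0 m and y of bar_end in the frame of grinder above 0.0062764 m) or (x of bar_end in the frame of grinder below -0 m and y of bar_end in the frame of grinder below -0.0062764 m))), for 0.1 s.
At the end, for the whole second after the job is handed in: The carrier stays in the throat after release: within 4 mm of the throat's axis, level within 0.02 rad, at rest, its flange on the rim (gap under 0.5 mm) (horizontal distance between carrier and mouth below 0.004 m and z of carrier in the frame of grinder below 0.1633 m and angle between carrier's own z axis and vertical below 0.02 rad and linear speed of carrier below 0.01 m/s); the robot touches nothing.
It fails at once if the carrier is turned clockwise past the spout line by more than 0.4 rad while it still rides on top of the thread (horizontal distance between carrier and mouth below 0.004 m and z of carrier in the frame of grinder between 0.1658 and 0.171 m and ((x of bar_end in the frame of grinder above 0.012 m and y of bar_end in the frame of grinder below -0.0163556 m) or (x of bar_end in the frame of grinder below -0.012 m and y of bar_end in the frame of grinder above 0.0163556 m))).
It fails at once if carrier and grinder pressed or tightened against each other with more than 50 N (contact force between carrier and grinder above 50 N).
It fails at once if the cup, hopper, brush or scale moved more than 15 mm (distance of any of cup, hopper, brush, scale from where it was at the start of the episode above 0.015 m).
It also fails if it takes over 67 s, if anything falls off the work surface, if the arm or the gripper's body presses on something with over 40 N, if the wrist force passes 120 N, or if a joint passes its speed limit or range.

### The arm

A 6-joint arm with a two-finger parallel gripper is mounted at the origin on the work surface. World frame = base frame: x ahead of the robot, y to its left, z up, the work surface at z = 0. Lengths are in m, angles in rad, forces in N, time in s.
With the tool pointing down it reaches from about 0.35 to 0.925 m from the base axis. Payload 6.4 kg.
Tool frame: the origin (TCP) lies midway between the tips of the shut fingers; the grasp point (between the pads) lies r.grip_point_offset behind it (r.grip_point_offset is the distance from the TCP to the grasp point, in m); z points along the fingers, y is the line along which they close (so a half turn about z gives the same grasp; the last joint's range is limited). The gripper opens to 94 mm and grips with 3 to 60 N. Pads are 16 mm wide; open, the fingers measure 119 mm over their backs; the gripper's body (75 mm by 177 mm) begins 78 mm behind the grasp point.
Start: joints at [-1.355, 0.245, 1.558, -0, 1.339, -0.174], TCP at [0.247, -0.601, 0.205] pointing down, gripper open.
Joint ranges: [-3.13, 3.13], [-1.02, 2.26], [0.13, 2.54], [-0.95, 4.09], [0.21, 2.88], [-2.74, 2.74]. Speed limits (rad/s): [2.57, 2.57, 3.14, 3.14, 3.14, 3.14].

### API

Orientations are given as a unit quaternion [x, y, z, w].
In Python, from plant import r gives the robot as it stands.
- The arm moves only by the shell command python3 -m handwheel 'ROWS'. ROWS is JSON, a list of rows, each a list of 5 numbers: the shift along the tool's x, y, z in cm, then the turn about the tool's z in degrees, then the opening, from 0 (shut) to 1 (fully open). A call has 1 to 8 rows; each row shifts and turns the commanded pose from where the row before left it, along the tool's axes as they then stand; what a row does not reach is not made up. A row lasts 1/10 s, in which the tool goes at most 50 mm and 8.59 degrees, less where a joint would pass 70% of its speed; a pose out of reach is approached as far as the arm can. A call is refused whole if a number of a shift passes 5 or a number of a turn 8.59, either way. A call with a gripper value outside its range is refused whole. The fingers move at their own pace and stop on an object; the grip force is fixed at half the most. Time passes only in rows, so rows that do not move let the fingers close. It gives the time, the measured TCP pose, the force, the opening and the grip force at its end, in the units of the state.
- r.get_state(): the state, without advancing time (a new reading comes with each control period).
- r.capture(name): name is "side" or "top" or "wrist"; returns a dict with "image" (480x640x3 uint8, red, green, blue), "mtx" (3x3 intrinsics, pixels), "k1" (the pictures are not rectified: a ray, as slopes to the right and down, at radius r is drawn at 1 + k1 r^2 times it, then the intrinsics apply), "extrinsics" (4x4, takes a point from world to camera coordinates). Camera axes: x right, y up, looking along -z (the intrinsics and any distortion apply to the point x, -y, -z); pixel columns grow to the right and rows downward; lengths in m; the calibration is good to about 2 mm. A picture is of the moment at which its call begins. There is no depth.
- r.hand_in(): hands the job in; it is judged then, once.
The state is a dict: "clock": time; "joint_pos": joint angles; "joint_vel": joint speeds; "joint_efforts": joint torques, N m; "position": TCP position; "eef_rot": TCP orientation; "contact_force": force on the tool from outside, world axes, zero at the start; "torque": the same for the moment, N m; "gripper_width": finger opening in m; "finger_force": force on a finger pad.
Only numpy, scipy, OpenCV 4.12 (cv2) and the standard library are available. Lean on these libraries where they do the work, as an engineer would, in place of code of your own. Each camera call takes 0.05 s, during which the arm holds its last target. There are 200 camera calls.

## Working session

There is one attempt and no reset: what is moved stays moved. The work goes in short steps, Python scripts to look and compute and a shell command to move; the robot and the scene stay as the last step left them, time stands still between calls to the robot, and variables do not carry over. Pictures are saved under pics/ and viewed, at most 10 in all, crops included, and the job is handed in when it is done.

```bash
mkdir -p pics; ls
python3 - <<'E'
from plant import r
import cv2,pickle
s=r.get_state();print({k:s[k] for k in("clock","position","eef_rot","gripper_width","contact_force")},r.grip_point_offset)
d={}
for n in("side","top"):
    c=r.capture(n);d[n]=c;cv2.imwrite(f"pics/{n}0.png",c["image"][:,:,::-1]);print(n,c["mtx"].tolist(),c["k1"],c["extrinsics"].round(3).tolist())
pickle.dump(d,open("caps.pkl","wb"))
E
```

```text
pics
{'clock': 0.0, 'position': array([ 0.24689069, -0.60064003,  0.20438687]), 'eef_rot': array([ 9.81064959e-01,  1.93676678e-01, -1.89008846e-05, -9.44015963e-04]), 'gripper_width': 0.0939144085809204, 'contact_force': array([-1.47111252,  0.32475548,  0.74427857])} 0.0188
side [[614.151269788809, 0.0, 321.39453266412664], [0.0, 614.151269788809, 244.44297006813585], [0.0, 0.0, 1.0]] -0.1100754089507559 [[-0.975, -0.22, -0.006, 0.519], [0.109, -0.505, 0.856, -0.147], [-0.191, 0.834, 0.517, -1.741], [0.0, 0.0, 0.0, 1.0]]
top [[560.5029084320314, 0.0, 328.86741625727865], [0.0, 560.5029084320314, 221.94032353500475], [0.0, 0.0, 1.0]] 0.05674095411863617 [[-0.026, -1.0, -0.007, 0.069], [0.998, -0.026, 0.054, -0.525], [-0.054, -0.005, 0.999, -1.642], [0.0, 0.0, 0.0, 1.0]]
```

View pics/top0.png

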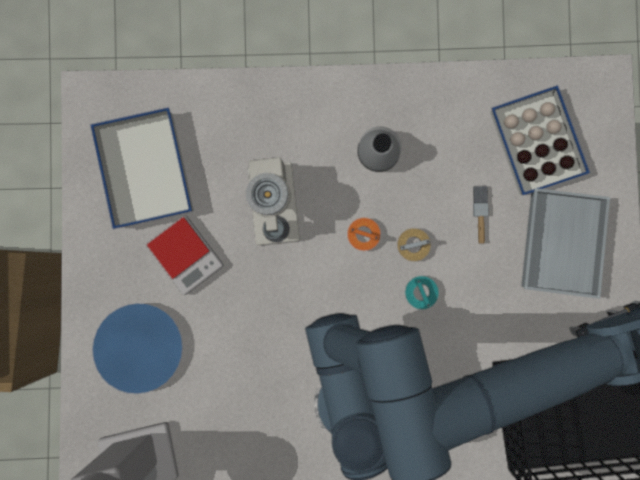

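View pics/side0.png

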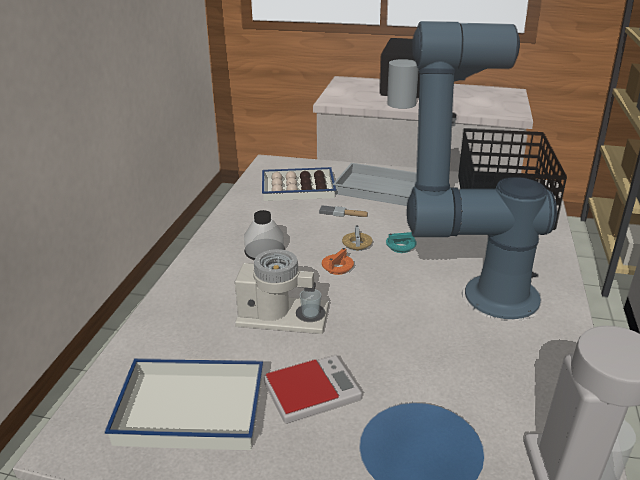

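Candidates for the carrier in the top view are orange (365,235), brass/tan (415,244) and turquoise (421,292). By the description it's the brass one with the steel bar at (415,244), which is (357,240) in the side view. The grinder's throat is at (267,193), with the spout side around (277,230). Next I'll check a close crop.

```bash
cat > h.py <<'E'
import numpy as np,cv2
def proj(c,P):
    P=np.atleast_2d(P);E=c["extrinsics"];q=P@E[:3,:3].T+E[:3,3]
    s=np.c_[q[:,0],-q[:,1]]/-q[:,2:];s=s*(1+c["k1"]*(s**2).sum(1,keepdims=True))
    M=c["mtx"];return np.c_[s[:,0]*M[0,0]+M[0,2],s[:,1]*M[1,1]+M[1,2]]
def unproj(c,uv,z):
    uv=np.atleast_2d(np.float64(uv));s=cv2.undistortPoints(uv[:,None],c["mtx"],np.array([c["k1"],0,0,0.]))[:,0]
    E=c["extrinsics"];R=E[:3,:3];o=-R.T@E[:3,3];d=np.c_[s[:,0],-s[:,1],-np.ones(len(s))]@R
    return o+d*((z-o[2])/d[:,2])[:,None]
E
python3 - <<'E'
import pickle,cv2,numpy as np
from h import *
d=pickle.load(open("caps.pkl","rb"));t=d["top"];s=d["side"]
print("carrier",unproj(t,[415,244],.022),unproj(s,[357,240],.022))
print("throat",unproj(t,[267,193],.18),unproj(s,[276,259],.18)); print("spout top cup",unproj(t,[277,230],.11))
I=t["image"];S=s["image"];f=lambda a:cv2.resize(a,(400,300),interpolation=cv2.INTER_CUBIC)
o=np.vstack([np.hstack([f(I[214:274,375:455]),f(I[150:255,220:360])]),np.hstack([f(S[215:275,315:395]),f(S[235:340,220:360])])])
cv2.imwrite("pics/crop1.png",o[:,:,::-1])
E
```

```text
carrier [[ 0.45487028 -0.1948658   0.022     ]] [[ 0.45567124 -0.18295691  0.022     ]]
throat [[0.59911344 0.21768436 0.18      ]] [[0.60119251 0.21843395 0.18      ]]
spout top cup [[0.50264703 0.19999007 0.11      ]]
```

View pics/crop1.png

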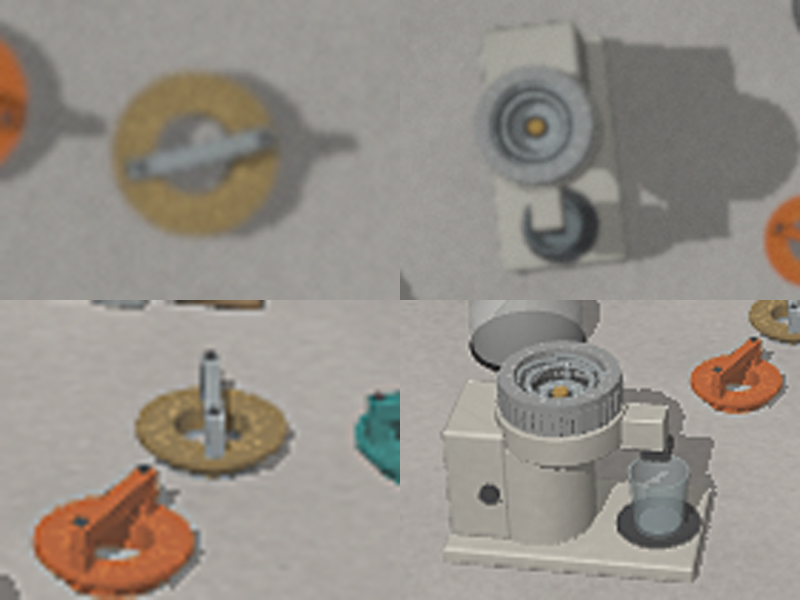

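The crop confirms it: brass flange with a steel bar, bar ends near (402,248) and (428.6,241.6). The grinder's throat is near (267.2,194.4), with the spout toward the robot. I'll move the wrist camera over there first.

```bash
python3 -m handwheel '[[3.5,-3,0,0,1],[3.5,-3,0,0,1],[3.5,-3,0,0,1],[3.5,-3,0,0,1],[3.5,-3,0,0,1],[3.5,-3,0,0,1],[3.5,-3,0,0,1],[3.5,-3,0,0,1]]'
python3 -m handwheel '[[0,0,0,-8.5,1],[0,0,0,-8.5,1],[0,0,0,-8.5,1],[0,0,0,-8.5,1],[0,0,0,-8.5,1],[0,0,0,-8.5,1],[0,0,0,-8.5,1],[0,0,0,-8.5,1]]'
python3 - <<'E'
from plant import r
import cv2,pickle,numpy as np
from h import *
d=pickle.load(open("caps.pkl","rb"));t=d["top"]
a,b=unproj(t,[[402,248],[428.6,241.6]],.052);print("bar",a,b,np.degrees(np.arctan2(*(a-b)[1::-1])))
c=r.capture("wrist");pickle.dump(c,open("w1.pkl","wb"));cv2.imwrite("pics/w1.png",c["image"][:,:,::-1])
s=r.get_state();print(s["position"],s["eef_rot"],s["joint_pos"]);print(proj(c,[[.455,-.192,.02],s["position"]]), c["extrinsics"].round(3))
E
```

```text
clock: 0.9
position: [0.4151, -0.2709, 0.2051]
eef_rot: [0.981, 0.193, -0.0, -0.0]
contact_force: [0.8, -0.2, 0.2]
gripper_width: 0.0937
finger_force: 0.0
clock: 1.7
position: [0.4146, -0.2726, 0.205]
eef_rot: [0.703, 0.711, 0.0, -0.0]
contact_force: [0.2, -0.8, 0.8]
gripper_width: 0.094
finger_force: 0.0
bar [ 0.44399793 -0.15283343  0.052     ] [ 0.46046096 -0.22962441  0.052     ] 102.1003359329699
[ 0.41453422 -0.27261192  0.2049977 ] [ 7.01525984e-01  7.12643725e-01 -3.60806287e-05 -4.62222372e-04] [-8.10610294e-01 -1.22209270e-01  1.94351256e+00 -1.05974596e-04
  1.32121092e+00 -8.26307095e-01]
[[358.22762668 153.44494981]
 [319.31015173 296.94797981]] [[ 1.     0.01  -0.001 -0.411]
 [-0.01   0.961 -0.276  0.293]
 [-0.002  0.276  0.961 -0.315]
 [ 0.     0.     0.     1.   ]]
```

View pics/w1.png

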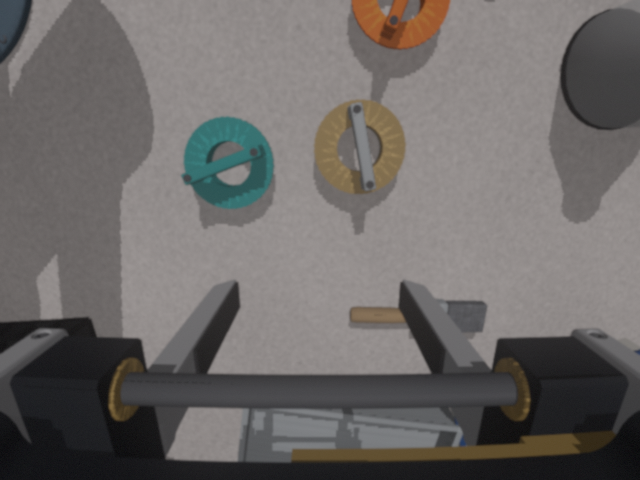

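Wrist view: the brass carrier's flange centre is at (360,147) and its bar ends at (357,106) and (369,187). The turquoise one at (229,162) is on the left and the orange one at the top. I'll refine the position from this.

Run:
```python
import pickle,cv2,numpy as np
from h import *
c=pickle.load(open("w1.pkl","rb"))
I=c["image"];hsv=cv2.cvtColor(I,cv2.COLOR_RGB2HSV)
sub=np.zeros(I.shape[:2],bool);sub[85:210,300:420]=1
m=(sub&(hsv[...,0]>14)&(hsv[...,0]<26)&(hsv[...,1]>85)&(hsv[...,2]>70)).astype(np.uint8)
k=max(cv2.findContours(m,0,2)[0],key=len);p=k[:,0].astype(float)
P=unproj(c,cv2.convexHull(k)[:,0],.0215)[:,:2];(cc,ax,an)=cv2.fitEllipse((P*1e4).astype(np.float32));print("flange",np.array(cc)/1e4,np.array(ax)/1e4)
a,b=unproj(c,[[357,106],[369,187]],.052);print("bar",a,b,(a+b)/2,np.linalg.norm(a-b),np.degrees(np.arctan2(*(a-b)[1::-1])))
```

```text
flange [ 0.45378198 -0.18638853] [0.08920901 0.09295591]
bar [ 0.44856834 -0.14862934  0.052     ] [ 0.46332658 -0.2239662   0.052     ] [ 0.45594746 -0.18629777  0.052     ] 0.0767687953682577 101.08369150866714
```

```bash
python3 -m handwheel '[[0,0,0,-8,1],[0,0,0,-2.4,1],[3.8,2.85,2,0,1],[3.8,2.85,2,0,1],[0,0,4,0,1],[0,0,3,0,1],[0,0,2,0,1],[0,0,0,0,1]]'
python3 - <<'E'
from plant import r
import cv2,pickle,numpy as np
from h import *
c=r.capture("wrist");pickle.dump(c,open("w2.pkl","wb"));cv2.imwrite("pics/w2.png",c["image"][:,:,::-1])
s=r.get_state();print(s["position"],np.degrees(2*np.arctan2(s["eef_rot"][1],s["eef_rot"][0])))
E
```

```text
clock: 2.55
position: [0.4531, -0.1883, 0.0734]
eef_rot: [0.639, 0.77, -0.0, -0.004]
contact_force: [-0.4, -0.5, 0.1]
gripper_width: 0.0936
finger_force: 0.0
[ 0.45441516 -0.18935411  0.075443  ] 100.6433406584701
```

View pics/w2.png

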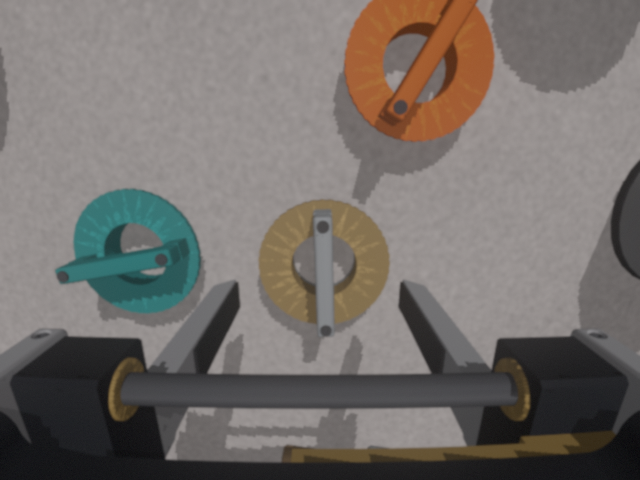

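Both bar screws show, at (323,227) and (326,330), and the fingers straddle the bar. The flange centre is at about (324,262).

Run:
```python
import pickle,cv2,numpy as np
from plant import r
from h import *
c=pickle.load(open("w2.pkl","rb"));s=r.get_state();print(s["position"])
a,b=unproj(c,[[323,227],[326,330]],.052);y=np.arctan2(*(a-b)[1::-1]);m=((a+b)/2)
print(m,np.linalg.norm(a-b),np.degrees(y))
e=unproj(c,[[261,262],[389,262],[324,200],[325,324.]],.022);print(e,np.linalg.norm(e[0]-e[1]),np.linalg.norm(e[2]-e[3]),(e[2]+e[3])/2,(e[0]+e[1])/2)
q=np.arctan2(s["eef_rot"][1],s["eef_rot"][0])*2
for mm in (m,(e[0]+e[1]+e[2]+e[3])/4):
  d=mm-s["position"];print("tool dx,dy cm",100*(d[0]*np.cos(q)+d[1]*np.sin(q)),100*(d[0]*np.sin(q)-d[1]*np.cos(q)))
```

```text
[ 0.45441516 -0.18935411  0.075443  ]
[ 0.45624057 -0.18612634  0.052     ] 0.07128564058147956 102.36772476969861
[[ 0.41029342 -0.19181692  0.022     ]
 [ 0.50236196 -0.17455158  0.022     ]
 [ 0.44716002 -0.1387979   0.022     ]
 [ 0.46584711 -0.23282071  0.022     ]] 0.09367341986625446 0.09586185502708562 [ 0.45650356 -0.18580931  0.022     ] [ 0.45632769 -0.18318425  0.022     ]
tool dx,dy cm 0.2835098939663375 0.2390156207660701
tool dx,dy cm 0.44042934290936436 0.28631708833746417
```

```bash
python3 -m handwheel '[[0.3,0.24,1,-1.2,1],[0,0,2,0,1],[0,0,1.4,0,1],[0,0,0.4,0,1],[0,0,0,0,1],[0,0,0,0,0.6],[0,0,0,0,0.3],[0,0,0,0,0]]'
python3 -m handwheel '[[0,0,0,0,0],[0,0,0,0,0],[0,0,0,0,0],[0,0,0,0,0],[0,0,0,0,0]]'
```

```text
clock: 3.4
position: [0.4577, -0.1871, 0.0294]
eef_rot: [0.63, 0.777, 0.0, 0.001]
contact_force: [0.0, -0.5, 0.5]
gripper_width: 0.0733
finger_force: 0.0
clock: 3.9
position: [0.4572, -0.1867, 0.0287]
eef_rot: [0.63, 0.777, -0.0, -0.0]
contact_force: [-0.3, -1.2, -0.3]
gripper_width: 0.0334
finger_force: 0.0
```

```bash
python3 -m handwheel '[[0,0,0.15,0,0],[0,0,0,0,0],[0,0,0,0,0],[0,0,0,0,0],[0,0,0,0,0],[0,0,0,0,0]]'
python3 -m handwheel '[[0,0,-2,0,0],[0,0,-4,0,0],[0,0,-4,0,0],[0,0,-4,0,0],[0,0,-4,0,0],[0,0,-4,0,0],[0,0,0,0,0],[0,0,0,0,0]]'
python3 - <<'E'
from plant import r
import cv2,pickle,numpy as np
from h import *
C={n:r.capture(n) for n in("wrist","top","side")};pickle.dump(C,open("w3.pkl","wb"));
f=lambda a:cv2.resize(a,(400,300),interpolation=cv2.INTER_AREA)
S=C["side"]["image"]; s=r.get_state();g=proj(C["side"],s["position"])[0].astype(int);print(g,s["position"],s["joint_pos"],s["contact_force"],s["torque"])
o=np.hstack([C["wrist"]["image"][180:480,120:520],cv2.resize(S[max(g[1]-45,0):g[1]+45,g[0]-60:g[0]+60],(400,300),interpolation=cv2.INTER_CUBIC)])
cv2.imwrite("pics/w3.png",o[:,:,::-1])
E
```

```text
clock: 4.5
position: [0.4569, -0.1866, 0.027]
eef_rot: [0.63, 0.777, -0.0, -0.0]
contact_force: [-1.2, -0.4, -0.6]
gripper_width: 0.0116
finger_force: 30.0
clock: 5.3
position: [0.4571, -0.1866, 0.2466]
eef_rot: [0.63, 0.777, 0.0, 0.0]
contact_force: [0.4, 0.4, -3.8]
gripper_width: 0.0119
finger_force: 30.0
[358 176] [ 0.45593655 -0.18580839  0.24403809] [-6.17783725e-01 -1.62641906e-01  1.90747058e+00  1.00572258e-04
  1.40204820e+00 -8.26066515e-01] [-0.39195644  0.9760616  -3.49751569] [ 0.0200408  -0.07131413 -0.02838945]
```

View pics/w3.png

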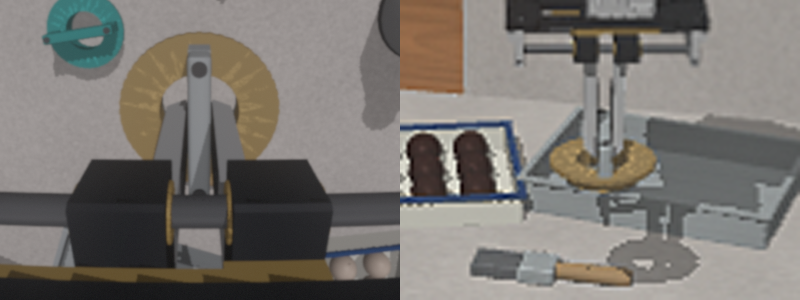

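The carrier is held level at bar_mid, with the near screw at (319,250) in the full frame and the far flange edge at (319,212). I'll carry it toward the grinder, high up, and turn it.

```bash
python3 -m handwheel '[[4.8,0.95,-0.6,0,0],[4.8,0.95,-0.6,0,0],[4.8,0.95,-0.6,0,0],[4.8,0.95,-0.6,0,0],[4.8,0.95,-0.6,0,0],[4.8,0.95,-0.6,0,0],[4.8,0.95,-0.6,0,0],[4.8,0.95,-0.6,0,0]]'
python3 -m handwheel '[[0,0,0,8.5,0],[0,0,0,8.5,0],[0,0,0,8.5,0],[0,0,0,8.5,0],[0,0,0,8.5,0],[0,0,0,8.5,0],[0,0,0,8.5,0],[0,0,0,8.5,0]]'
python3 -m handwheel '[[0,0,0,8,0],[0,0,0,8,0],[0,0,0,8,0],[0,0,0,6,0],[0,0,0,0,0]]'
python3 - <<'E'
from plant import r
import cv2,pickle,numpy as np
from h import *
C={n:r.capture(n) for n in("wrist","top","side")};pickle.dump(C,open("w4.pkl","wb"))
s=r.get_state();q=np.arctan2(s["eef_rot"][1],s["eef_rot"][0])*2;print(s["position"],np.degrees(q),s["joint_pos"]);c=C["wrist"]
cv2.imwrite("pics/w4.png",c["image"][:,:,::-1])
W=pickle.load(open("w3.pkl","rb"))["wrist"];P=np.array([.45594,-.18581,.24404]);q=2*np.arctan2(.777,.63)
for uv,h in(([319,212],.022),([319,225],.052)):
  d=unproj(W,uv,P[2]-.027+h)[0]-P;print(d[0]*np.cos(q)+d[1]*np.sin(q),d[0]*np.sin(q)-d[1]*np.cos(q))
E
```

```text
clock: 6.25
position: [0.4509, 0.2066, 0.2931]
eef_rot: [0.63, 0.777, -0.001, -0.001]
contact_force: [1.0, -0.4, -3.4]
gripper_width: 0.0117
finger_force: 30.0
clock: 7.05
position: [0.4512, 0.2045, 0.2925]
eef_rot: [0.957, 0.289, -0.002, -0.0]
contact_force: [0.6, -0.5, -3.5]
gripper_width: 0.0114
finger_force: 30.0
clock: 7.55
position: [0.4513, 0.2045, 0.2928]
eef_rot: [0.999, 0.034, -0.002, 0.0]
contact_force: [0.1, -0.2, -2.8]
gripper_width: 0.0113
finger_force: 30.0
[0.45175001 0.20460625 0.2939337 ] 4.038347398706585 [ 1.96200835e-01 -1.86933552e-01  1.83875319e+00  5.21588092e-05
  1.49187254e+00  1.69651054e+00]
0.047917101670864146 0.0011044104023823186
0.04696433391055034 0.0010833866865072542
```

View pics/w4.png

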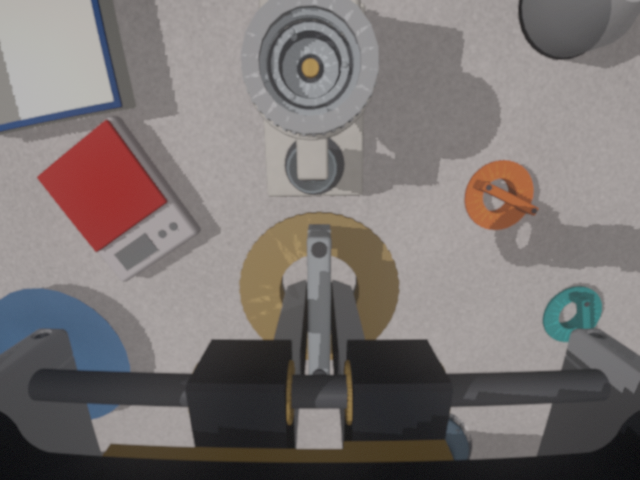

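Wrist view: the throat ring is centred near (310,66), the chute is at (312,157), and the base's front edge runs (268,196)–(362,194). I'll fit the ring in a rectified rim-plane view and check the overlay.

Run:
```python
import pickle,cv2,numpy as np
from h import *
C=pickle.load(open("w4.pkl","rb"))
def rect(c,z,cx,cy,hw,n):
    g=np.linspace(-hw,hw,n);U,V=np.meshgrid(g,g)  # col: -y, row: -x
    P=np.c_[(cx-V).ravel(),(cy-U).ravel(),np.full(n*n,z)];m=proj(c,P).astype(np.float32).reshape(n,n,2)
    return cv2.remap(c["image"],m[...,0],m[...,1],cv2.INTER_LINEAR)
def fit(c,cx,cy,R,z,rng=.012):
    I=cv2.GaussianBlur(cv2.cvtColor(c["image"],cv2.COLOR_RGB2LAB),(3,3),0).astype(np.float32)
    t=np.linspace(0,2*np.pi,180,endpoint=False);best=[]
    def samp(x,y,r):
        P=np.c_[x+r*np.cos(t),y+r*np.sin(t),np.full(180,z)];m=proj(c,P).astype(np.float32)[None]
        ok=(m[0,:,1]>1)&(m[0,:,0]>0);return cv2.remap(I,m[...,0],m[...,1],1)[0],ok
    for x in np.arange(cx-rng,cx+rng,.001):
        for y in np.arange(cy-rng,cy+rng,.001):
            a,ok=samp(x,y,R-.002);b,ok2=samp(x,y,R+.002);ok&=ok2
            best.append((np.abs(a-b).sum(1)[ok].mean(),x,y))
    best.sort(reverse=True);return np.array(best[:3]).round(4)
w=C["wrist"];p0=unproj(w,[310,66],.18)[0];print("ctr guess",p0)
for R,z in((.055,.18),(.041,.18),(.036,.176)):
    print(R,fit(w,p0[0],p0[1],R,z).tolist(), fit(C["side"],p0[0],p0[1],R,z).tolist() if R>.05 else "")
f=fit(w,p0[0],p0[1],.055,.18)[0,1:]
A=rect(w,.18,f[0]-.02,f[1],.08,560);k=560/.16
o=(int(280),int(280-.02*k))
for R in(.055,.041):cv2.circle(A,o,int(R*k),(255,0,0),1)
B=rect(w,.015,f[0]-.08,f[1],.08,240)
out=np.zeros((560,800,3),np.uint8);out[:,:560]=A;out[:240,560:]=B
cv2.imwrite("pics/r4.png",out[:,:,::-1])
a,b=unproj(w,[[268,196],[362,194]],.015);print("front edge yaw",np.degrees(np.arctan2(*(a-b)[1::-1]))-90,np.linalg.norm(a-b))
W=pickle.load(open("w3.pkl","rb"))["wrist"];P=np.array([.45594,-.18581,.24404]);q=2*np.arctan2(.777,.63)
print("flange fit",fit(W,P[0],P[1],.048,P[2]-.005),P, fit(w,.45175,.2046,.048,.29393-.005))
```

```text
ctr guess [0.59716918 0.22296211 0.18      ]
0.055 [[20.769, 0.6012, 0.224], [19.7491, 0.6012, 0.223], [19.6026, 0.6002, 0.224]] [[15.6667, 0.6022, 0.223], [15.6421, 0.6022, 0.224], [15.443, 0.6012, 0.223]]
0.041 [[30.4326, 0.6012, 0.224], [29.8171, 0.5852, 0.213], [29.5057, 0.5852, 0.214]] 
0.036 [[50.3577, 0.6002, 0.224], [50.2492, 0.5992, 0.224], [48.6355, 0.6002, 0.223]] 
front edge yaw 5.061056673211468 0.12904607205239768
flange fit [[40.3088  0.4569 -0.1858]
 [40.0733  0.4569 -0.1848]
 [38.466   0.4559 -0.1848]] [ 0.45594 -0.18581  0.24404] [[46.737   0.4518  0.2056]
 [46.6799  0.4518  0.2066]
 [46.2953  0.4528  0.2056]]
```

View pics/r4.png

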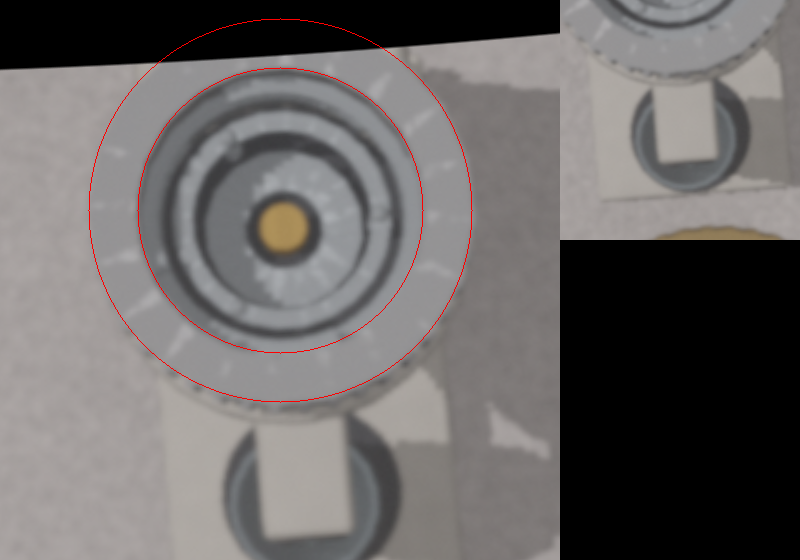

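The overlay matches the 110 mm ring and the 82 mm mouth. The throat is at (0.601, 0.2235), the base measures 129 mm wide (130 expected), and the grinder's yaw is about 4°, equal to the tool's. I'll move over it and stop above the rim.

```bash
python3 -m handwheel '[[3.75,-0.2,0,0,0],[3.75,-0.2,0,0,0],[3.75,-0.2,0,0,0],[3.75,-0.2,0,0,0],[0,0,3,0,0],[0,0,3,0,0],[0,0,1.5,0,0],[0,0,0,0,0]]'
python3 - <<'E'
from plant import r
import cv2,pickle,numpy as np
from h import *
L=[];Q=[]
C={}
for n in("side","wrist","side","top","side"):
  C[n]=r.capture(n);s=r.get_state();L.append(s["position"]);Q.append(s["eef_rot"]);F=s["contact_force"]
p=np.mean(L,0);q=np.mean(Q,0);print(p,np.std(L,0),q,F,s["torque"],s["joint_pos"])
pickle.dump(C,open("w5.pkl","wb"));c=C["side"]
g=proj(c,[.601,.2235,.19])[0].astype(int);print(g)
A=cv2.resize(c["image"][g[1]-50:g[1]+40,g[0]-60:g[0]+60],(800,600),interpolation=cv2.INTER_CUBIC)
t=np.linspace(0,2*np.pi,120)
f=lambda P:[((proj(c,P)-[g[0]-60,g[1]-50])*800/120).astype(np.int32)]
def circ(x,y,z,R,col):cv2.polylines(A,f(np.c_[x+R*np.cos(t),y+R*np.sin(t),0*t+z]),True,col,1)
circ(.601,.2235,.18,.055,(255,0,0));z=p[2]-.027
circ(p[0],p[1],z+.022,.048,(0,255,0));circ(p[0],p[1],z,.033,(0,0,255))
cv2.imwrite("pics/s5.png",A[:,:,::-1])
E
```

```text
clock: 8.5
position: [0.5994, 0.2226, 0.2166]
eef_rot: [0.999, 0.035, -0.003, 0.0]
contact_force: [0.2, -0.4, -3.2]
gripper_width: 0.012
finger_force: 30.0
[0.60177555 0.2231216  0.22151131] [0.00062911 0.00012829 0.00127876] [ 9.99401938e-01  3.45471757e-02  9.52526324e-04 -1.47943710e-04] [-0.63531805 -0.61653807 -3.20032151] [0.02976658 0.00836093 0.02366373] [ 1.78685978e-01  2.11468236e-01  1.56569439e+00 -1.76753024e-05
  1.36057270e+00  1.68055315e+00]
[275 256]
```

View pics/s5.png

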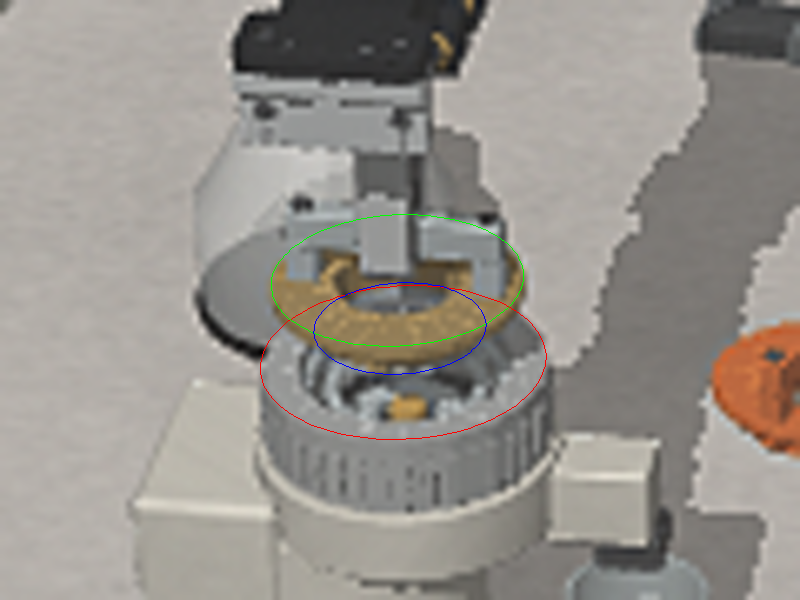

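The red rim circle and the green flange circle match the picture and the carrier hangs centred over the throat. I'll lower it gently.

```bash
cat > st.py <<'E'
from plant import r
import numpy as np
s=r.get_state();e=s["eef_rot"];print("xyz",s["position"].round(4),"yaw",np.degrees(2*np.arctan2(e[1],e[0])).round(2),"tilt",e[2:].round(4),"F",s["contact_force"].round(1),"T",s["torque"].round(2),"j6",s["joint_pos"][5].round(3),"w",round(s["gripper_width"],4))
E
python3 -m handwheel '[[0,0,0.5,0,0],[0,0,0.4,0,0],[0,0,0.4,0,0],[0,0,0.2,0,0],[0,0,0,0,0],[0,0,0,0,0]]' >/dev/null; python3 st.py
python3 -m handwheel '[[0,0,0.2,0,0],[0,0,0,0,0],[0,0,0,0,0]]'>/dev/null; python3 st.py
```

```text
xyz [0.6013 0.223  0.2051] yaw 3.93 tilt [-0. -0.] F [ 0.2 -0.  -2.3] T [0.06 0.03 0.03] j6 1.681 w 0.0118
xyz [0.6012 0.223  0.2031] yaw 3.93 tilt [-0. -0.] F [-1.  -0.  -2.6] T [-0.07 -0.01 -0.01] j6 1.681 w 0.0116
```

```bash
for i in 1; do python3 -m handwheel '[[0,0,0.2,0,0],[0,0,0,0,0],[0,0,0,0,0]]'>/dev/null; python3 st.py
python3 -m handwheel '[[0,0,0.2,0,0],[0,0,0,0,0],[0,0,0,0,0]]'>/dev/null; python3 st.py; python3 -m handwheel '[[0,0,0.1,0,0],[0,0,0,0,0],[0,0,0,0,0]]'>/dev/null; python3 st.py; done
```

```text
xyz [0.6012 0.223  0.201 ] yaw 3.93 tilt [-0.0001 -0.    ] F [ 0.7  0.1 -3.2] T [ 0.02 -0.03  0.01] j6 1.681 w 0.0115
xyz [0.6013 0.223  0.1992] yaw 3.93 tilt [ 0. -0.] F [ 1.  -0.2 -3.4] T [-0.04  0.01 -0.01] j6 1.681 w 0.0121
xyz [0.6015 0.223  0.1988] yaw 3.94 tilt [ 0.0004 -0.0001] F [-0.7  0.2  2. ] T [-0.04  0.24 -0.01] j6 1.681 w 0.0119
```

```bash
python3 -m handwheel '[[0,0,0.1,0,0],[0,0,0,0,0],[0,0,0,0,0]]'>/dev/null; python3 st.py
python3 -m handwheel '[[0,0,0.1,0,0],[0,0,0,0,0],[0,0,0,0,0]]'>/dev/null; python3 st.py; python3 -m handwheel '[[0,0,0.1,0,0],[0,0,0,0,0],[0,0,0,0,0]]'>/dev/null; python3 st.py
```

```text
xyz [0.6015 0.223  0.1977] yaw 3.93 tilt [ 0.0004 -0.0001] F [-0.6 -0.7  2.4] T [-0.02  0.23 -0.01] j6 1.681 w 0.0116
xyz [0.6015 0.223  0.1964] yaw 3.93 tilt [ 0.0003 -0.0001] F [-0.6 -0.7  3.2] T [ 0.01  0.23 -0.02] j6 1.681 w 0.0118
xyz [0.6016 0.223  0.1959] yaw 3.94 tilt [ 0.0005 -0.0001] F [-1.6  0.4  5.1] T [-0.05  0.35 -0.02] j6 1.681 w 0.012
```

```bash
python3 -m handwheel '[[0,0,0.1,0,0],[0,0,0,0,0],[0,0,0,0,0]]'>/dev/null; python3 st.py; python3 -m handwheel '[[0,0,0.1,0,0],[0,0,0,0,0],[0,0,0,0,0]]'>/dev/null; python3 st.py
```

```text
xyz [0.6017 0.2231 0.1958] yaw 3.94 tilt [ 0.0007 -0.0001] F [-1.8 -0.9  8.5] T [-0.19  0.64  0.03] j6 1.681 w 0.0117
xyz [0.6017 0.2231 0.1958] yaw 3.94 tilt [ 0.0008 -0.    ] F [-4.3 -0.1 12.4] T [-0.25  1.06  0.  ] j6 1.681 w 0.0117
```

The carrier rides on the threads at foot ≈0.1688, i.e. 1.2 mm below thread_top, so I expect the drop after about 0.5 rad. Turning anticlockwise.

```bash
python3 -m handwheel '[[-0.05,0,0,-3,0],[0,0,0,-3,0],[0,0,0,-3,0],[0,0,0,-3,0],[0,0,0,0,0]]'>/dev/null; python3 st.py; python3 -m handwheel '[[0,0,0,-3,0],[0,0,0,-3,0],[0,0,0,0,0]]'>/dev/null; python3 st.py
```

```text
xyz [0.6023 0.2237 0.1964] yaw 15.95 tilt [ 0.0024 -0.0006] F [-2.8  1.2 11.6] T [ 0.05  0.59 -0.2 ] j6 1.471 w 0.0114
xyz [0.6025 0.2237 0.1967] yaw 21.95 tilt [ 0.0028 -0.0005] F [-1.6  0.9 12.8] T [ 0.09  0.54 -0.18] j6 1.366 w 0.0117
```

```bash
python3 -m handwheel '[[0,0,0,-3,0],[0,0,0,-2,0],[0,0,0,0,0]]'>/dev/null; python3 st.py; python3 -m handwheel '[[0,0,0,-3,0],[0,0,0,-2,0],[0,0,0,0,0]]'>/dev/null; python3 st.py
```

```text
xyz [0.6026 0.2238 0.1969] yaw 26.92 tilt [ 0.0031 -0.0004] F [-3.1  1.9 13.7] T [ 0.15  0.5  -0.24] j6 1.28 w 0.0119
xyz [0.6026 0.2235 0.1963] yaw 31.93 tilt [ 0.0029 -0.0001] F [-0.9  0.6 11. ] T [ 0.21  0.2  -0.15] j6 1.192 w 0.0118
```

```bash
python3 -m handwheel '[[0,0,0,-3,0],[0,0,0,0,0]]'>/dev/null; python3 st.py; python3 -m handwheel '[[0,0,0,-3,0],[0,0,0,0,0]]'>/dev/null; python3 st.py
```

```text
xyz [0.602  0.223  0.1946] yaw 34.98 tilt [0.0019 0.0004] F [ 0.9 -0.3  4.1] T [-0.14 -0.23  0.12] j6 1.139 w 0.0117
xyz [0.6014 0.2231 0.1939] yaw 37.96 tilt [0.001  0.0001] F [0.2 0.6 5.5] T [-0.03 -0.02  0.07] j6 1.087 w 0.0121
```

It dropped. Pressing to follow it down.

```bash
python3 -m handwheel '[[0,0,0.15,0,0],[0,0,0,0,0],[0,0,0,0,0]]'>/dev/null; python3 st.py; python3 -m handwheel '[[0,0,0.15,0,0],[0,0,0,0,0],[0,0,0,0,0]]'>/dev/null; python3 st.py;python3 -m handwheel '[[0,0,0.1,0,0],[0,0,0,0,0],[0,0,0,0,0]]'>/dev/null; python3 st.py
```

```text
xyz [0.6016 0.2231 0.1929] yaw 37.92 tilt [0.0011 0.0002] F [-0.3 -0.6  6.3] T [-0.09  0.13  0.07] j6 1.088 w 0.0116
xyz [0.6017 0.2232 0.1927] yaw 37.93 tilt [0.0014 0.0002] F [-2.1 -0.5 12. ] T [-0.17  0.61  0.04] j6 1.088 w 0.0114
xyz [0.6017 0.2232 0.1927] yaw 37.93 tilt [0.0015 0.0003] F [-4.9 -1.3 16.1] T [-0.28  0.95  0.02] j6 1.088 w 0.0121
```

```bash
python3 -m handwheel '[[0,0,0,3,0],[0,0,0.02,3,0],[0,0,0,0,0]]'>/dev/null; python3 st.py; python3 -m handwheel '[[0,0,0.02,3,0],[0,0,0.02,3,0],[0,0,0,0,0]]'>/dev/null; python3 st.py;python3 -m handwheel '[[0,0,0.02,3,0],[0,0,0.02,3,0],[0,0,0,0,0]]'>/dev/null; python3 st.py
```

```text
xyz [0.6028 0.2229 0.1924] yaw 31.88 tilt [0.0029 0.0007] F [-0.1 -1.  12.8] T [-0.31  0.23 -0.01] j6 1.193 w 0.0115
xyz [0.603  0.2227 0.1921] yaw 25.88 tilt [0.0031 0.0008] F [ 0.2 -2.4 13. ] T [-0.4   0.12  0.02] j6 1.298 w 0.012
xyz [0.6031 0.2226 0.1917] yaw 19.87 tilt [0.0032 0.0008] F [-0.7 -2.5 13.3] T [-0.48  0.08  0.01] j6 1.403 w 0.0116
```

```bash
python3 -m handwheel '[[0,0,0.02,3,0],[0,0,0.02,3,0],[0,0,0.02,3,0],[0,0,0.02,3,0],[0,0,0,0,0]]'>/dev/null; python3 st.py; python3 -m handwheel '[[0,0,0.02,3,0],[0,0,0.02,3,0],[0,0,0.02,3,0],[0,0,0,0,0]]'>/dev/null; python3 st.py;python3 -m handwheel '[[0,0,0.02,3,0],[0,0,0.02,3,0],[0,0,0.02,3,0],[0,0,0,0,0]]'>/dev/null; python3 st.py
```

```text
xyz [0.6031 0.2226 0.1911] yaw 7.88 tilt [0.0032 0.0005] F [ 0.7 -2.6 12.9] T [-0.46  0.17  0.03] j6 1.612 w 0.0116
xyz [0.6031 0.2226 0.1905] yaw -1.12 tilt [0.0032 0.0002] F [ 0.  -2.6 13.1] T [-0.52  0.21  0.09] j6 1.769 w 0.0118
xyz [0.6031 0.2226 0.19  ] yaw -10.12 tilt [ 0.0033 -0.    ] F [-0.8 -0.1 14.4] T [-0.47  0.24  0.06] j6 1.926 w 0.0121
```

```bash
python3 -m handwheel '[[0,0,0.02,3,0],[0,0,0.02,3,0],[0,0,0,0,0]]'>/dev/null; python3 st.py; python3 -m handwheel '[[0,0,0.02,3,0],[0,0,0.01,2,0],[0,0,0,0,0]]'>/dev/null; python3 st.py;python3 -m handwheel '[[0,0,0.01,2,0],[0,0,0,0,0]]'>/dev/null; python3 st.py
```

```text
xyz [0.6032 0.2226 0.1899] yaw -16.11 tilt [ 0.0033 -0.0002] F [-0.5 -3.1 14.5] T [-0.48  0.38  0.16] j6 2.031 w 0.0116
xyz [0.6031 0.2229 0.1898] yaw -21.08 tilt [ 0.0033 -0.0007] F [-1.3 -2.3 15.7] T [-0.3   0.49  0.27] j6 2.117 w 0.012
xyz [0.603  0.223  0.1898] yaw -23.06 tilt [ 0.0031 -0.0008] F [-2.1 -2.5 16.5] T [-0.24  0.57  0.35] j6 2.152 w 0.0117
```

```bash
python3 -m handwheel '[[0,0,0,2,0],[0,0,0,0,0]]'>/dev/null; python3 st.py; python3 -m handwheel '[[0,0,0,2,0],[0,0,0,0,0]]'>/dev/null; python3 st.py;python3 -m handwheel '[[0,0,0,1.5,0],[0,0,0,0,0]]'>/dev/null; python3 st.py
```

```text
xyz [0.6029 0.2231 0.1898] yaw -25.07 tilt [ 0.003  -0.0009] F [-2.4  0.3 16.9] T [-0.23  0.57  0.26] j6 2.187 w 0.0116
xyz [0.6029 0.2232 0.1898] yaw -27.06 tilt [ 0.003 -0.001] F [-1.9 -1.2 16.4] T [-0.13  0.65  0.24] j6 2.222 w 0.0117
xyz [0.6028 0.2231 0.1898] yaw -28.55 tilt [ 0.0029 -0.001 ] F [-1.5 -0.7 16.1] T [-0.18  0.64  0.36] j6 2.248 w 0.0117
```

```bash
python3 -m handwheel '[[0,0,0,1.5,0],[0,0,0,0,0]]'>/dev/null; python3 st.py; python3 -m handwheel '[[0,0,0,1.5,0],[0,0,0,0,0]]'>/dev/null; python3 st.py
```

```text
xyz [0.6028 0.2232 0.1898] yaw -30.05 tilt [ 0.0028 -0.001 ] F [-3.5 -0.7 16.7] T [-0.21  0.62  0.34] j6 2.274 w 0.0117
xyz [0.6028 0.2232 0.1898] yaw -31.55 tilt [ 0.0028 -0.001 ] F [-2.2 -1.1 15.3] T [-0.19  0.67  0.32] j6 2.3 w 0.0117
```

```bash
python3 -m handwheel '[[0,0,0,1,0],[0,0,0,0,0]]'>/dev/null; python3 st.py
```

```text
xyz [0.6028 0.2231 0.1898] yaw -32.53 tilt [ 0.0028 -0.001 ] F [-1.7 -1.4 15.9] T [-0.17  0.69  0.37] j6 2.318 w 0.0119
```

```bash
python3 -m handwheel '[[0,0,0,1,0],[0,0,0,0,0]]'>/dev/null; python3 st.py;  python3 -m handwheel '[[0,0,0,1,0],[0,0,0,0,0]]'>/dev/null; python3 st.py
```

```text
xyz [0.6028 0.2231 0.1898] yaw -33.52 tilt [ 0.0028 -0.001 ] F [-2.1 -1.3 16.2] T [-0.25  0.67  0.47] j6 2.335 w 0.0117
xyz [0.6028 0.2231 0.1897] yaw -34.51 tilt [ 0.0028 -0.001 ] F [-2.1 -1.  17.3] T [-0.19  0.65  0.46] j6 2.352 w 0.0119
```

```bash
python3 -m handwheel '[[0,0,0,1,0],[0,0,0,0,0]]'>/dev/null; python3 st.py
```

```text
xyz [0.6028 0.2231 0.1898] yaw -35.5 tilt [ 0.0028 -0.001 ] F [-2.2 -1.4 15.2] T [-0.19  0.67  0.59] j6 2.369 w 0.0116
```

```bash
python3 -m handwheel '[[0,0,0,0.7,0],[0,0,0,0,0]]'>/dev/null; python3 st.py
```

```text
xyz [0.6026 0.2232 0.1898] yaw -36.2 tilt [ 0.0026 -0.001 ] F [-3.1 -0.9 16.8] T [-0.13  0.73  0.5 ] j6 2.382 w 0.012
```

```bash
python3 -m handwheel '[[0,0,-0.15,0,0],[0,0,0,0,0],[0,0,0,0,0]]'>/dev/null; python3 st.py; python3 -m handwheel '[[0,0,-0.15,0,0],[0,0,0,0,0],[0,0,0,0,0]]'>/dev/null; python3 st.py;  python3 -m handwheel '[[0,0,-0.1,0,0],[0,0,0,0,0],[0,0,0,0,0]]'>/dev/null; python3 st.py
```

```text
xyz [0.6024 0.223  0.1898] yaw -36.21 tilt [ 0.0023 -0.0009] F [-0.2 -0.1 11.8] T [-0.13  0.28  0.39] j6 2.382 w 0.0122
xyz [0.6024 0.223  0.1898] yaw -36.24 tilt [ 0.0021 -0.0009] F [3.1 1.2 7.8] T [ 0.06 -0.41  0.48] j6 2.382 w 0.0122
xyz [0.6023 0.223  0.1899] yaw -36.25 tilt [ 0.0019 -0.0009] F [5.2 1.  3.6] T [ 0.17 -0.87  0.43] j6 2.382 w 0.0122
```

```bash
python3 -m handwheel '[[0,0,-0.1,0,0],[0,0,0,0,0],[0,0,0,0,0]]'>/dev/null; python3 st.py; python3 -m handwheel '[[0,0,0,1,0],[0,0,0,0,0]]'>/dev/null; python3 st.py
```

```text
xyz [0.6022 0.223  0.1899] yaw -36.25 tilt [ 0.0018 -0.0009] F [ 6.8  1.6 -0.5] T [ 0.29 -1.25  0.42] j6 2.382 w 0.0118
xyz [0.6022 0.223  0.1899] yaw -37.25 tilt [ 0.0017 -0.0008] F [ 7.1  0.8 -0.2] T [ 0.29 -1.23  0.54] j6 2.4 w 0.0123
```

The carrier stays home with no pressing (net force about 0 and z unchanged), so it is clamped by the thread. Releasing.

```bash
python3 -m handwheel '[[0,0,0,0,0.3],[0,0,0,0,0.4],[0,0,0,0,0.5],[0,0,0,0,0.5],[0,0,0,0,0.5],[0,0,0,0,0.5]]'; python3 -m handwheel '[[0,0,-1,0,0.5],[0,0,-3,0,0.5],[0,0,-4,0,0.5],[0,0,-4,0,0.5],[0,0,-4,0,0.5],[-4,0,0,0,0.5],[-4,0,0,0,0.5],[0,0,0,0,0.5]]'
python3 - <<'E'
from plant import r
import cv2,numpy as np
from h import *
t=np.linspace(0,2*np.pi,120);o=[]
for n in("side","wrist"):
  c=r.capture(n);g=proj(c,[.601,.2235,.19])[0].astype(int);print(g);k=50 if n=="side" else 110
  x0=int(np.clip(g[0]-k,0,640-2*k));y0=int(np.clip(g[1]-k,0,480-2*k));A=cv2.resize(c["image"][y0:y0+2*k,x0:x0+2*k],(400,400),interpolation=2)
  for R,z,col in((.055,.18,(255,0,0)),(.048,.1848,(0,255,0))):
    cv2.polylines(A,[((proj(c,np.c_[.601+R*np.cos(t),.2235+R*np.sin(t),0*t+z])-[x0,y0])*200/k).astype(np.int32)],True,col,1)
  o.append(A)
cv2.imwrite("pics/f.png",np.hstack(o)[:,:,::-1])
E
python3 st.py
```

```text
clock: 21.75
position: [0.6006, 0.2229, 0.1902]
eef_rot: [0.948, -0.32, -0.0, 0.0]
contact_force: [-0.4, -0.7, -0.7]
gripper_width: 0.0469
finger_force: 0.0
clock: 22.55
position: [0.5347, 0.2738, 0.3525]
eef_rot: [0.948, -0.318, 0.001, -0.001]
contact_force: [-0.4, -0.5, -0.5]
gripper_width: 0.0469
finger_force: 0.0
[275 256]
[320 149]
xyz [0.5369 0.2717 0.3514] yaw -37.19 tilt [ 0.0007 -0.0003] F [-0.  -0.4 -0.4] T [ 0.1   0.02 -0.05] j6 2.5 w 0.047
```

View pics/f.png

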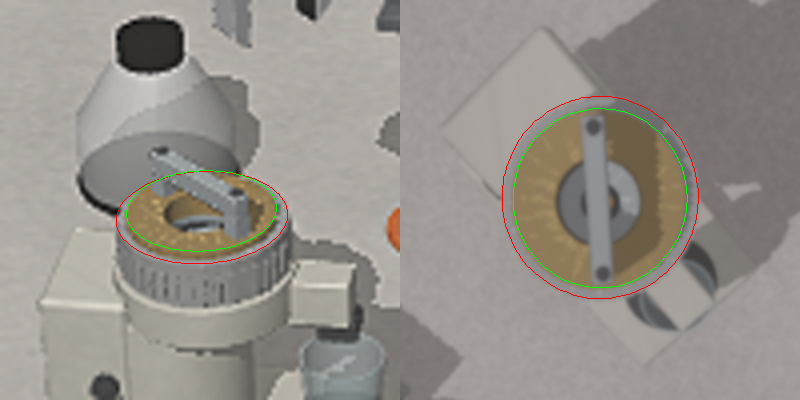

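Both views show the carrier seated level, with the flange lying on the rim circle. The bar lags the tool's yaw by about 3°, so it was tight. The gripper is clear.

```bash
python3 -c "
from plant import r
print(r.hand_in())"
```

```text
the job is handed in; nothing more can be done
None
```

The burr carrier is screwed home in the grinder's throat, level with its flange on the rim, and released; it took about 23 s of the 67 s, and the job is handed in with no verdict shown.

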